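# Rock the ball diverter over and feed the bearing balls down the other chute

### The job

On the ball-sorting station, rock the orange seesaw gate over with the fingertips (press its raised end down) so that it leans to the other side. Then push the red feed slide all the way forward so that all three steel balls run down that other chute and come to rest in its tray. Push gently, grasp and lift nothing, do not touch the balls with the fingers, and leave everything else on the table where it is.

Things in the scene. Friction and masses are not known exactly. Their poses are not given: they have to be found in the camera images.
- station: Fixed sorting station; grey base plate 250 x 600 mm, 8 mm thick. Origin: table surface under the middle of the seesaw gate; x level, the way balls are fed (away from the slide); y left along the gate; z up. Plate spans x -190..60, y -300..300 mm. At each end of the gate a fixed aluminium chute, 66 mm wide, leads down to a tray (blue at +y, yellow at -y).
- gate (a joint): Angle (rad) of the orange seesaw trough, 200 x 58 mm, on a level pivot along station x, 100 mm up. Stops -0.25, +0.25. Positive: left (+y) end up, balls run right to the yellow tray; negative: right end up, balls run left to the blue tray. Over-centre: it always rests on a stop; pushed 0.03 rad past level it falls to the other by itself. About 1 N on the raised pad moves it.
- weight (a point): Centre of the brass weight, 34 mm across and 34 mm high, on a mast above the gate's pivot on the far (+x) side of the trough; it leans with the gate to its lower side and makes it tip over centre.
- left_pad (a point): Centre of the top face of the gate's left (+y) green press pad, 34 mm (x) by 36 mm (y), on the feed side of the trough: 46 mm from the trough's middle line, 80 mm from the pivot. 124 mm above the table when the gate is level, about 20 mm higher when its end is up, 20 mm lower when down.
- right_pad (a point): The same for the gate's right (-y) green press pad.
- slide (a joint): Travel (m) of the red feed slide: 0 fully back, 0.087 front stop. Moves along station +x, climbing 0.05 rad; stays where left; takes about 1 N plus 4 N per m/s. Its upright tab is 44 mm wide (y), 8 mm thick, 15 to 57 mm above the channel floor. The three balls lie in a row ahead of it; the last falls off the lip at about 0.078.
- tab_back (a point): Middle of the back (robot side, -x) face of the slide's tab, where to push; 15 mm below the tab's top edge, 42 mm above the channel floor.
- lip (a point): Front end of the feed channel, middle of its floor, 138 mm above the table, over the middle of the gate. The aluminium channel runs 150 mm back from here (station -x), falling 0.05 rad; 36 mm wide outside, side walls 12 mm high.
- blue_tray (a point): Middle of the inner floor of the blue tray (left, +y), 13 mm above the table; inside 96 x 96 mm; walls up to 63 mm above the table (outer end 73 mm, chute side 38 mm).
- yellow_tray (a point): The same for the yellow tray (right, -y).
- ball1: Steel ball, 24 mm across, origin at its centre; number 1 counted from the slide forward.
- ball2: Steel ball, 24 mm across, origin at its centre; number 2 counted from the slide forward.
- ball3: Steel ball, 24 mm across, origin at its centre; number 3 counted from the slide forward.
- rotor: Bystander: a lobed steel pump rotor ring lying flat, 77 mm across, 16 mm high; origin at the centre of its underside.
- bush: Bystander: a brass bush standing on end, 40 mm across, 30 mm high; origin at the centre of its underside.
- ratchet: Bystander: a ratchet handle with green grip lying down, about 215 mm long and 24 mm high, its length along its own x; origin at the centre of its underside.
- wrench: Bystander: a steel wrench lying flat, its length along its own x; origin at the centre of its underside.
- oil: Bystander: an amber bottle, 64 mm across, 170 mm tall; origin at the centre of its underside.
- bolt_cup: Bystander: an empty steel cup, 84 mm across, 60 mm tall; origin at the centre of its underside.
- grease: Bystander: a white jar with red lid, 68 mm across, 75 mm tall; origin at the centre of its underside.

How it is judged:
On the way, in this order (a step that is already met when the one before it is completed fails the run):
1. the gate has been rocked over to the other stop while all three balls are still in the feed channel (((value of joint gate below -0.2 rad and distance of left_pad from where it was at the start of the episode above 0.025 m and z of each of ball1, ball2, ball3 in the frame of station above 0.135 m) or (value of joint gate above 0.2 rad and distance of left_pad from where it was at the start of the episode above 0.025 m and z of each of ball1, ball2, ball3 in the frame of station above 0.135 m))), for 0.2 s.
2. the slide has been pushed forward (value of joint slide above 0.078 m), for 0.1 s.
At the end, for the whole second after the job is handed in: The gate leans (over 0.2 rad) to the side opposite to its start, the slide is forward (over 78 mm of travel), all three balls rest (under 0.08 m/s) in the tray at the gate's lower end, and every bystander is within 20 mm of its start (((value of joint gate below -0.2 rad and distance of left_pad from where it was at the start of the episode above 0.025 m and y of ball1 in the frame of station between 0.19 and 0.295 m and x of ball1 in the frame of station between -0.05 and 0.05 m and z of each of ball1, ball2, ball3 in the frame of station below 0.05 m and linear speed of each of ball1, ball2, ball3 below 0.08 m/s and y of ball2 in the frame of station between 0.19 and 0.295 m and x of ball2 in the frame of station between -0.05 and 0.05 m and y of ball3 in the frame of station between 0.19 and 0.295 m and x of ball3 in the frame of station between -0.05 and 0.05 m) or (value of joint gate above 0.2 rad and distance of left_pad from where it was at the start of the episode above 0.025 m and y of ball1 in the frame of station between -0.295 and -0.19 m and x of ball1 in the frame of station between -0.05 and 0.05 m and z of each of ball1, ball2, ball3 in the frame of station below 0.05 m and linear speed of each of ball1, ball2, ball3 below 0.08 m/s and y of ball2 in the frame of station between -0.295 and -0.19 m and x of ball2 in the frame of station between -0.05 and 0.05 m and y of ball3 in the frame of station between -0.295 and -0.19 m and x of ball3 in the frame of station between -0.05 and 0.05 m)) and value of joint slide above 0.078 m and distance of each of rotor, bush, ratchet, wrench, oil, bolt_cup, grease from where it was at the start of the episode below 0.02 m); the robot touches nothing.
It fails at once if a ball is touched by the fingers (contact force between the fingers and ball1 above 0.3 N or contact force between the fingers and ball2 above 0.3 N or contact force between the fingers and ball3 above 0.3 N).
It fails at once if a ball is lifted above the feed channel (height (world z) of any of ball1, ball2, ball3 above 0.185 m).
It fails at once if the gate or slide is pressed with more than 35 N (contact force between any of the arm, the fingers and gate above 35 N or contact force between any of the arm, the fingers and slide above 35 N).
It fails at once if a bystander is moved more than 20 mm or lifted or tipped (distance of any of rotor, bush, ratchet, wrench, oil, bolt_cup, grease from where it was at the start of the episode above 0.02 m or angle between any of rotor, bush, ratchet, wrench, oil, bolt_cup, grease's own z axis and vertical above 0.4 rad).
It also fails if it takes over 45 s, if anything falls off the work surface, if the arm or the gripper's body presses on something with over 40 N, if the wrist force passes 120 N, or if a joint passes its speed limit or range.

### The arm

A 7-joint arm with a two-finger parallel gripper is mounted at the origin on the work surface. World frame = base frame: x ahead of the robot, y to its left, z up, the work surface at z = 0. Lengths are in m, angles in rad, forces in N, time in s.
With the tool pointing down it reaches from about 0.4 to 0.875 m from the base axis. Payload 19.3 kg.
Tool frame: the origin (TCP) lies between the finger pads; the fingertips stand 19 mm ahead of it and the grasp point (between the pads) is the TCP; z points along the fingers, y is the direction in which the jaws open and shut (so a half turn about z gives the same grasp; the last joint's range is limited). The gripper opens to 85 mm and grips with 20 to 120 N. Pads are 22 mm wide; open, the fingers measure 114 mm over their backs; the gripper's body (76 mm by 85 mm) begins 54 mm behind the grasp point. The pads swing forward as they close: fully open they stand 13 mm farther back than shut.
Start: joints at [-1.316, 0.521, -0.036, 1.599, 0.021, 1.021, -0.113], TCP at [0.199, 0.592, 0.25] pointing down, gripper open.
Joint ranges: [-2.91, 2.91], [-0.3, 2.13], [-1.5, 1.42], [0.17, 2.43], [-1.26, 4.41], [0.16, 1.93], [-2.52, 2.52]. Speed limits (rad/s): [1.89, 1.89, 2.39, 2.39, 3.01, 3.01, 3.01].

### API

Orientations are given as [roll, pitch, yaw] about the fixed x, y, z axes, in that order (R = Rz(yaw) Ry(pitch) Rx(roll)).
In Python, from workcell import status, imaging, bot gives the robot as it stands.
- The arm moves only by the shell command python3 -m handwheel 'ROWS' [FORCE]. ROWS is JSON, a list of rows, each an object with "offset": the shift along the tool's x, y, z in mm, a list of three; "rot": the turn, a rotation vector about the tool's x, y, z in degrees, a list of three; "claw": the opening, from -1 (shut) to 1 (fully open). A call has 1 to 12 rows; each row shifts and turns the commanded pose from where the row before left it, along the tool's axes as they then stand; what a row does not reach is not made up. A row lasts 1/10 s, in which the tool goes at most 50 mm and 8.59 degrees, less where a joint would pass 70% of its speed; a pose out of reach is approached as far as the arm can. A call is refused whole if a number of a shift passes 50 or a number of a turn 8.59, either way. A call with a gripper value outside its range is refused whole. The fingers move at their own pace and stop on an object; FORCE is the grip in N (left out, the last holds). Time passes only in rows, so rows that do not move let the fingers close. It gives the time, the measured TCP pose, the force and the opening at its end, in the units of the state.
- status.observe(): the state, without advancing time (a new reading comes with each control period).
- imaging.grab_frame(name): name is "scene" or "side" or "wrist"; returns a dict with "color" (480x640x3 uint8, red, green, blue), "range_z" (480x640 float32, m along the optical axis (not along the pixel's ray), 0 where there is no reading), "fx", "fy", "cx", "cy" (pixels), "camera_from_world" (4x4, takes a point from world to camera coordinates). Camera axes: x right, y down, z forward; pixel columns grow to the right and rows downward; lengths in m; the calibration is good to about 2 mm. The wrist camera is an equidistant fisheye: a pixel r from the principal point sees the ray r / f radians off the axis. A picture is of the moment at which its call begins.
- bot.job_done(): hands the job in, once; it reports no verdict.
Trained networks look in the newest picture that a camera, given by its name, has taken for a name from the list of things; names that differ only in an ending like _2 or _b are one class to them, and where a whole thing is asked for, a point or a joint stands for the part that bears it (a point fixed in the world has none). Each returns a list of dicts, best first, with "conf" (0 to 1); they miss things now and then, are a little off and sometimes report something else, mostly with a low value. They report only what shows in the picture. A call takes as long as a camera call.
- imaging.regions_of(thing, camera): "region" (480x640 bool, what is visible of it) and "box" ([centre column, centre row, width, height] in pixels, round what is visible of it).
- imaging.mark_of(thing, camera): "uv" ([column, row] in pixels: a listed point, or the origin of a listed thing).
The state is a dict: "clock": time; "qpos": joint angles; "qd": joint speeds; "joint_efforts": joint torques, N m; "position": TCP position; "tool_rot": TCP orientation; "force": force on the tool from outside, world axes, zero at the start; "moment": the same for the moment, N m; "grip_width": finger opening in m.
Only numpy, scipy, OpenCV 4.12 (cv2) and the standard library are available. Lean on these libraries where they do the work, as an engineer would, in place of code of your own. Each camera call takes 0.05 s, during which the arm holds its last target.

## Working session

There is one attempt and no reset: what is moved stays moved. The work goes in short steps, Python scripts to look and compute and a shell command to move; the robot and the scene stay as the last step left them, time stands still between calls to the robot, and variables do not carry over. Pictures are saved under pics/ and viewed, and the job is handed in when it is done.

```bash
ls; mkdir -p pics; cat > h.py <<'E'
import numpy as np, cv2
from workcell import status, imaging, bot
def save(name,cam):
    f=imaging.grab_frame(cam); cv2.imwrite('pics/%s.png'%name, f['color'][:,:,::-1]); return f
def deproj(f,uv,d=None):
    u,v=uv; 
    if d is None:
        w=f['range_z'][int(round(v))-1:int(round(v))+2,int(round(u))-1:int(round(u))+2]; w=w[w>0]; d=np.median(w) if len(w) else np.nan
    p=np.array([(u-f['cx'])/f['fx']*d,(v-f['cy'])/f['fy']*d,d,1])
    return (np.linalg.inv(f['camera_from_world'])@p)[:3]
def proj(f,P):
    p=f['camera_from_world']@np.append(P,1); return np.array([f['fx']*p[0]/p[2]+f['cx'],f['fy']*p[1]/p[2]+f['cy']])
E
python3 - <<'E'
from h import *
s=status.observe(); print({k:np.round(v,3) for k,v in s.items()})
for c in ['scene','side']:
    f=save(c+'0',c); print(c,np.round(np.linalg.inv(f['camera_from_world']),3).tolist(),f['fx'])
    for t in ['left_pad','right_pad','tab_back','lip','blue_tray','yellow_tray','weight','station','ball1','ball2','ball3','rotor','bush','ratchet','wrench','oil','bolt_cup','grease']:
        for m in imaging.mark_of(t,c)[:1]:
            print(t,round(m['conf'],2),np.round(m['uv'],1),np.round(deproj(f,m['uv']),3))
E
```

```text
pics
{'clock': np.float64(0.0), 'qpos': array([-1.316,  0.522, -0.036,  1.6  ,  0.021,  1.021, -0.113]), 'qd': array([-0.   , -0.001, -0.   ,  0.001,  0.001,  0.001, -0.   ]), 'joint_efforts': array([-0.0000e+00, -9.2710e+01,  1.9800e+00, -3.6992e+01,  1.8000e-02,
        8.0000e-03, -0.0000e+00]), 'position': array([0.199, 0.592, 0.25 ]), 'tool_rot': array([-3.14 ,  0.   ,  2.817]), 'force': array([ 0.013, -0.281,  0.235]), 'moment': array([-0.005,  0.025, -0.024]), 'grip_width': np.float64(0.085)}
scene [[-0.084, 0.653, -0.753, 1.837], [0.996, 0.048, -0.069, 0.141], [-0.009, -0.756, -0.654, 1.233], [0.0, 0.0, 0.0, 1.0]] 580.4293114360646
left_pad 0.91 [325.3 236.4] [0.556 0.045 0.143]
right_pad 0.61 [270.3 244.9] [ 0.559 -0.119  0.102]
tab_back 0.53 [297.9 209. ] [ 0.491 -0.041  0.188]
lip 0.81 [299.3 243.4] [ 0.586 -0.028  0.137]
blue_tray 0.65 [377.2 277.7] [0.634 0.2   0.063]
yellow_tray 0.82 [222.3 274.5] [ 0.602 -0.265  0.011]
weight 0.83 [290.3 246.6] [ 0.661 -0.043  0.19 ]
station 0.73 [296.  217.6] [ 0.49  -0.048  0.155]
ball1 0.64 [298.4 231.3] [ 0.558 -0.033  0.159]
ball2
[... 589 characters left out ...]
.  269.5] [ 0.557 -0.121  0.104]
tab_back 0.67 [310.1 242.4] [ 0.483 -0.041  0.182]
lip 0.65 [339.9 241.8] [ 0.579 -0.05   0.145]
blue_tray 0.66 [278.8 245.2] [0.554 0.163 0.057]
weight 0.67 [356.9 221.5] [ 0.634 -0.059  0.185]
station 0.63 [339. 241.] [ 0.576 -0.05   0.148]
ball1 0.5 [328.1 238. ] [ 0.554 -0.033  0.16 ]
ball2 0.5 [328.1 238. ] [ 0.554 -0.033  0.16 ]
ball3 0.5 [328.1 238. ] [ 0.554 -0.033  0.16 ]
rotor 0.76 [271.9 282.1] [0.45  0.076 0.024]
bush 0.78 [357.1 328.2] [ 0.462 -0.209  0.029]
wrench 0.74 [496.5 363.6] [ 0.598 -0.483  0.009]
oil 0.85 [208.3 220.7] [0.536 0.505 0.019]
bolt_cup 0.66 [417.4 276.6] [ 0.717 -0.203  0.038]
grease 0.63 [426.  442.8] [ 0.315 -0.484  0.037]
```

View pics/scene0.png

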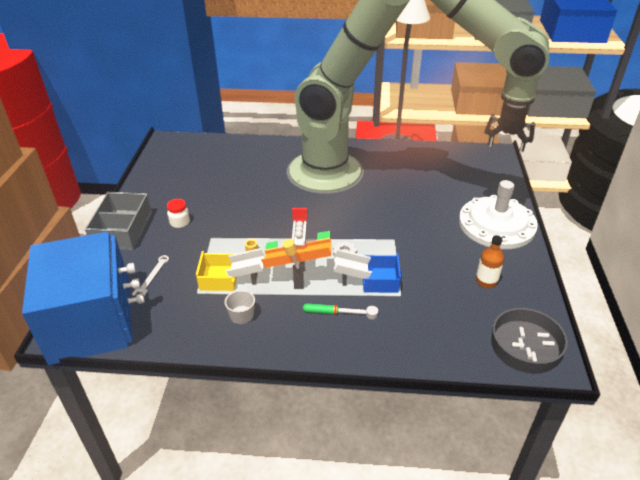

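View pics/side0.png

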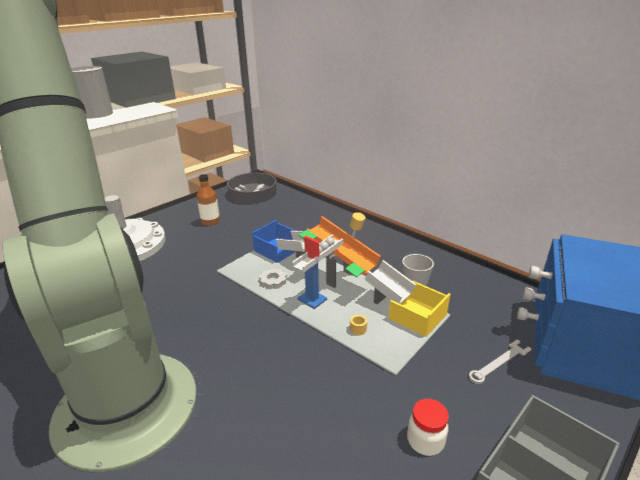

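The gate's left (+y, blue side) end is up: the left pad is at z≈0.143 and the right at about 0.103. I therefore have to press the left pad so the balls go to blue. In the scene picture the red tab is at about (299,214) and the left pad at about (324,237). Next I refine the station pose.

```bash
python3 - <<'E'
from h import *
for c in ['scene','side']:
    f=imaging.grab_frame(c)
    for t in ['left_pad','right_pad','slide','blue_tray','yellow_tray','station','weight','ball1','ball2','ball3']:
        R=imaging.regions_of(t,c)
        for r in R[:3 if 'ball' in t else 1]:
            v,u=np.nonzero(r['region']&(f['range_z']>0)); P=np.array([deproj(f,(a,b),f['range_z'][b,a]) for a,b in zip(u,v)])
            print(c,t,round(r['conf'],2),np.round(r['box']),len(P),'med',np.round(np.median(P,0),3),'p3',np.round(np.percentile(P,3,axis=0),3),'p97',np.round(np.percentile(P,97,axis=0),3))
            if t=='slide': 
                Q=P[P[:,2]>.165]; print('  tab',np.round(np.percentile(Q,[2,50,98],axis=0),3).tolist())
    # colors
    hsv=cv2.cvtColor(f['color'],cv2.COLOR_RGB2HSV)
    m=(hsv[...,0]>40)&(hsv[...,0]<75)&(hsv[...,1]>130)&(hsv[...,2]>90)&(f['range_z']>0)
    n,L,S,C=cv2.connectedComponentsWithStats(m.astype(np.uint8))
    for i in range(1,n):
        if S[i,4]>15:
            v,u=np.nonzero(L==i);P=np.array([deproj(f,(a,b),f['range_z'][b,a]) for a,b in zip(u,v)])
            print('  green',C[i].round(1),S[i,4],np.percentile(P,[3,50,97],axis=0).round(3).tolist(),P.mean(0).round(3))
E
```

```text
scene left_pad 0.87 [297. 248.  69.  35.] 1459 med [ 0.623 -0.034  0.126] p3 [ 0.541 -0.126  0.089] p97 [0.661 0.057 0.192]
scene right_pad 0.8 [296. 248.  69.  36.] 1481 med [ 0.623 -0.034  0.126] p3 [ 0.543 -0.128  0.089] p97 [0.661 0.057 0.192]
scene slide 0.55 [301. 215.  16.  14.] 197 med [ 0.49  -0.036  0.168] p3 [ 0.252 -0.082  0.   ] p97 [ 0.498 -0.015  0.192]
  tab [[0.483, -0.057, 0.167], [0.49, -0.036, 0.178], [0.497, -0.015, 0.193]]
scene blue_tray 0.86 [300. 252. 204.  90.] 11276 med [ 0.59  -0.024  0.016] p3 [ 0.418 -0.316  0.002] p97 [0.665 0.249 0.157]
scene yellow_tray 0.97 [300. 252. 203.  90.] 10814 med [ 0.59  -0.024  0.018] p3 [ 0.423 -0.314  0.003] p97 [0.665 0.248 0.157]
scene station 0.6 [298. 251. 201.  87.] 10999 med [ 0.59  -0.023  0.017] p3 [ 0.421 -0.314  0.003] p97 [0.665 0.248 0.156]
scene weight 0.74 [296. 249.  71.  32.] 1439 med [ 0.623 -0.035  0.127] p3 [ 0.544 -0.127  0.089] p97 [0.661 0.057 0.192]
scene ball1 0.59 [298. 235.   9.  12.] 54 med [ 0.563 -0.032  0.154] p3 [ 0.55  -0.043  0.145] p97 [ 0.57  -0.022  0.161]
scene ball2 0.59 [298. 235.   
[... 1405 characters left out ...]
9. 244.  79.  63.] 1774 med [ 0.619 -0.057  0.117] p3 [ 0.549 -0.131  0.089] p97 [0.643 0.05  0.192]
side ball1 0.63 [325. 247.  10.  11.] 59 med [ 0.527 -0.042  0.154] p3 [ 0.522 -0.048  0.143] p97 [ 0.538 -0.03   0.159]
side ball2 0.63 [325. 247.  10.  11.] 59 med [ 0.527 -0.042  0.154] p3 [ 0.522 -0.048  0.143] p97 [ 0.538 -0.03   0.159]
side ball3 0.63 [325. 247.  10.  11.] 59 med [ 0.527 -0.042  0.154] p3 [ 0.522 -0.048  0.143] p97 [ 0.538 -0.03   0.159]
  green [307.2 233.6] 58 [[0.536, 0.024, 0.139], [0.555, 0.043, 0.145], [0.565, 0.054, 0.148]] [0.553 0.041 0.144]
  green [354.5 269.2] 124 [[0.541, -0.134, 0.099], [0.557, -0.119, 0.103], [0.572, -0.103, 0.108]] [ 0.557 -0.119  0.103]
```

```bash
python3 - <<'E'
from h import *
f=imaging.grab_frame('scene'); g=imaging.grab_frame('side')
a=f['color'][195:305,190:410]; cv2.imwrite('pics/zs.png',cv2.resize(a,(800,400),interpolation=cv2.INTER_CUBIC)[:,:,::-1])
a=g['color'][205:355,210:460]; cv2.imwrite('pics/zd.png',cv2.resize(a,(800,480),interpolation=cv2.INTER_CUBIC)[:,:,::-1])
E
```

```text
(no output)
```

View pics/zs.png

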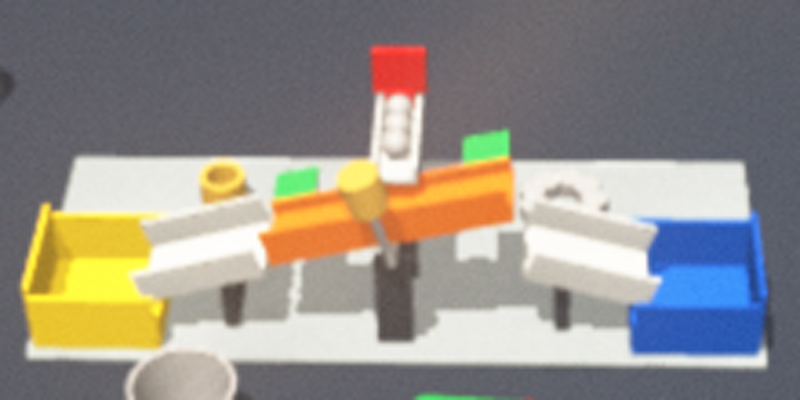

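View pics/zd.png

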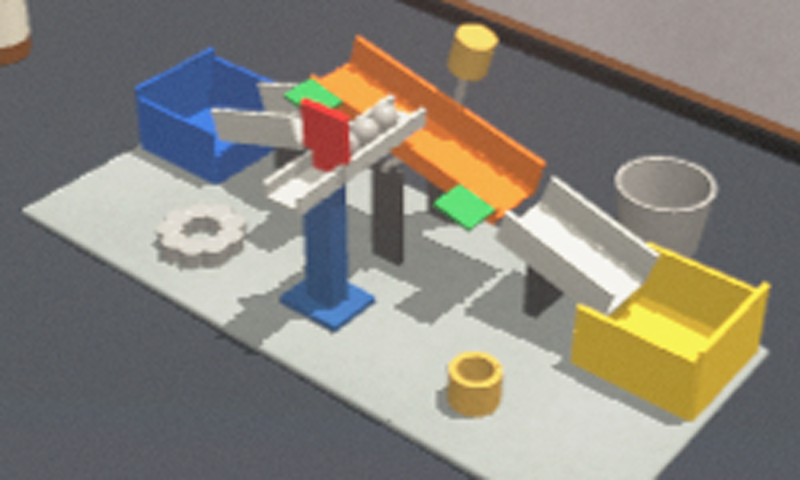

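```bash
python3 - <<'E'
from h import *
# plate pose: points with z 4..12 mm from both cameras, min-area rect
for c in ['scene','side']:
    f=imaging.grab_frame(c); d=f['range_z']
    v,u=np.mgrid[0:480,0:640]; X=np.stack([(u-f['cx'])/f['fx']*d,(v-f['cy'])/f['fy']*d,d,np.ones_like(d)],-1)@np.linalg.inv(f['camera_from_world']).T
    x,y,z=X[...,0],X[...,1],X[...,2]
    hsv=cv2.cvtColor(f['color'],cv2.COLOR_RGB2HSV)
    m=(d>0)&(abs(z-.008)<.006)&(x>.36)&(x<.72)&(y>-.4)&(y<.33)&(hsv[...,1]<60)&(hsv[...,2]>110)
    n,L,S,C=cv2.connectedComponentsWithStats(m.astype(np.uint8)); i=1+np.argmax(S[1:,4]); m=L==i
    P=np.stack([x[m],y[m]],1).astype(np.float32); print(c,len(P),np.percentile(P,[.5,99.5],axis=0).round(3).tolist(),cv2.minAreaRect(P))
    e=[]
    for yb in np.arange(-.3,.2,.02):
        q=P[abs(P[:,1]-yb)<.01]
        if len(q)>5: e.append((yb,np.percentile(q[:,0],2)))
    e=np.array(e); k=np.polyfit(e[:,0],e[:,1],1); print('back edge x=%.4f*y+%.4f'%tuple(k), np.std(e[:,1]-np.polyval(k,e[:,0])))
E
```

```text
scene 3668 [[0.395, -0.214], [0.666, 0.261]] ((0.530238926410675, 0.019582420587539673), (0.26583290100097656, 0.4924237132072449), 3.478489875793457)
back edge x=-0.5866*y+0.4912 0.028625493741545983
side 8957 [[0.399, -0.338], [0.65, 0.255]] ((0.532264232635498, -0.03212288022041321), (0.2502972483634949, 0.6089290380477905), 3.5329430103302)
back edge x=-0.0607*y+0.4086 0.0006461952449702392
```

The zoomed views agree: the gate is left end up, three balls are in the channel and the slide is fully back. The plate gives a station origin of about (0.597,-0.028) with yaw about 0.061. From that the left pad should be at (0.546,0.041,0.143), and I measured (0.550,0.040,0.143). Next I turn the tool to the station yaw, shut the fingers and approach.

```bash
python3 -m handwheel '[{"offset":[0,0,0],"rot":[0,0,-7.4],"claw":-1},{"offset":[0,0,0],"rot":[0,0,-7.4],"claw":-1},{"offset":[0,0,0],"rot":[0,0,-7.3],"claw":-1},{"offset":[-20,-36,0],"rot":[0,0,0],"claw":-1},{"offset":[-20,-36,0],"rot":[0,0,0],"claw":-1},{"offset":[-20,-36,0],"rot":[0,0,0],"claw":-1},{"offset":[-20,-36,0],"rot":[0,0,0],"claw":-1},{"offset":[-20,-36,0],"rot":[0,0,0],"claw":-1},{"offset":[-20,-36,0],"rot":[0,0,0],"claw":-1},{"offset":[-20,-36,0],"rot":[0,0,0],"claw":-1},{"offset":[-20,-36,0],"rot":[0,0,0],"claw":-1},{"offset":[0,0,0],"rot":[0,0,0],"claw":-1}]' 20
```

```text
clock: 4.4
position: [0.3795, 0.31, 0.2505]
tool_rot: [-3.14, 0.001, -3.087]
force: [-0.2, 0.4, -0.0]
grip_width: -0.0
```

```bash
python3 -m handwheel '[{"offset":[-21,-38,0],"rot":[0,0,0],"claw":-1},{"offset":[-21,-38,0],"rot":[0,0,0],"claw":-1},{"offset":[-21,-38,0],"rot":[0,0,0],"claw":-1},{"offset":[-21,-38,0],"rot":[0,0,0],"claw":-1},{"offset":[-21,-38,0],"rot":[0,0,0],"claw":-1},{"offset":[-21,-38,0],"rot":[0,0,0],"claw":-1},{"offset":[-25,-46,0],"rot":[0,0,0],"claw":-1},{"offset":[0,0,0],"rot":[0,0,0],"claw":-1},{"offset":[0,0,0],"rot":[0,0,0],"claw":-1}]'
python3 - <<'E'
from h import *
f=save('side1','side'); g=save('scene1','scene')
a=f['color'][130:280,240:440]; b=g['color'][150:270,240:400]
cv2.imwrite('pics/s1.png',np.hstack([cv2.resize(a,(400,300)),cv2.resize(b,(400,300))])[:,:,::-1])
print(status.observe()['position'],status.observe()['tool_rot'])
E
```

```text
clock: 5.3
position: [0.5431, 0.0515, 0.2501]
tool_rot: [-3.142, -0.0, -3.083]
force: [-0.1, 0.7, 0.1]
grip_width: 0.0001
[0.54250822 0.0532379  0.25025328] [ 3.14119913e+00 -2.43768575e-04 -3.07961406e+00]
```

View pics/s1.png

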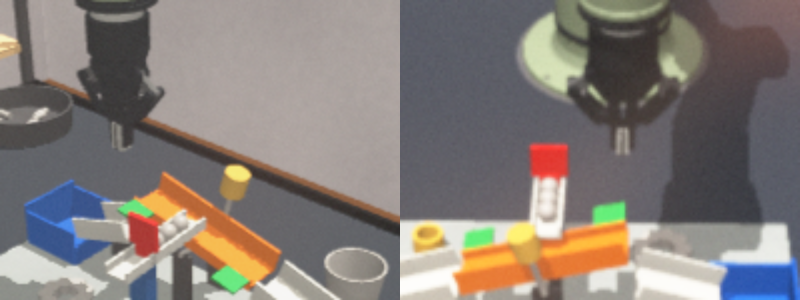

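Fingers are shut and above the left pad. I trim by (-4,-5) mm and descend to about 10 mm above the pad.

```bash
python3 -m handwheel '[{"offset":[-4,-5,15],"rot":[0,0,0],"claw":-1},{"offset":[0,0,20],"rot":[0,0,0],"claw":-1},{"offset":[0,0,20],"rot":[0,0,0],"claw":-1},{"offset":[0,0,17],"rot":[0,0,0],"claw":-1},{"offset":[0,0,0],"rot":[0,0,0],"claw":-1},{"offset":[0,0,0],"rot":[0,0,0],"claw":-1}]'
python3 - <<'E'
from h import *
f=save('side2','side'); g=save('scene2','scene')
a=f['color'][160:310,240:440]; b=g['color'][170:290,240:400]
cv2.imwrite('pics/s2.png',np.hstack([cv2.resize(a,(400,300)),cv2.resize(b,(400,300))])[:,:,::-1])
for i in range(3): print(status.observe()['position'],status.observe()['force'])
E
```

```text
clock: 6.0
position: [0.547, 0.0484, 0.1788]
tool_rot: [3.141, -0.0, -3.079]
force: [-0.1, 0.5, 0.7]
grip_width: 0.0002
[0.54748421 0.04805759 0.17933652] [ 0.01665202  0.01165412 -0.31845846]
[0.54748421 0.04805759 0.17933652] [ 0.01665202  0.01165412 -0.31845846]
[0.54748421 0.04805759 0.17933652] [ 0.01665202  0.01165412 -0.31845846]
```

View pics/s2.png

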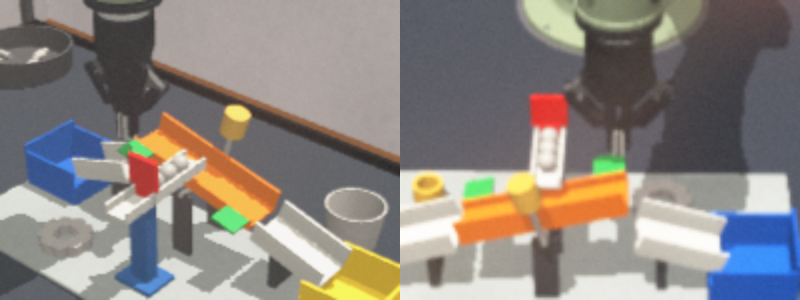

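```bash
python3 - <<'E'
from h import *
f=imaging.grab_frame('side'); g=imaging.grab_frame('scene')
tip=np.array([.5475,.048,.160])
for F,n in((f,'side'),(g,'scene')):
    print(n,'tip',proj(F,tip),'padproj',proj(F,[.549,.040,.143]), 'below tip',proj(F,[.5475,.048,.146]))
    im=F['color'].copy()
    for k,p in enumerate([tip,[.549,.040,.143]]):
        cv2.circle(im,tuple(np.round(proj(F,p)).astype(int)),0,[(255,0,255),(255,255,0)][k],-1)
    c=proj(F,tip).astype(int); a=im[c[1]-40:c[1]+35,c[0]-50:c[0]+50]
    cv2.imwrite('pics/t_%s.png'%n,cv2.resize(a,(800,600),interpolation=cv2.INTER_NEAREST)[:,:,::-1])
E
```

```text
side tip [303.66304854 228.17697526] padproj [306.41753203 234.62838159] below tip [303.83947939 232.81733806]
scene tip [326.7276763  230.06875946] padproj [323.9440852  234.76273313] below tip [326.72330214 233.77268234]
```

View pics/t_side.png

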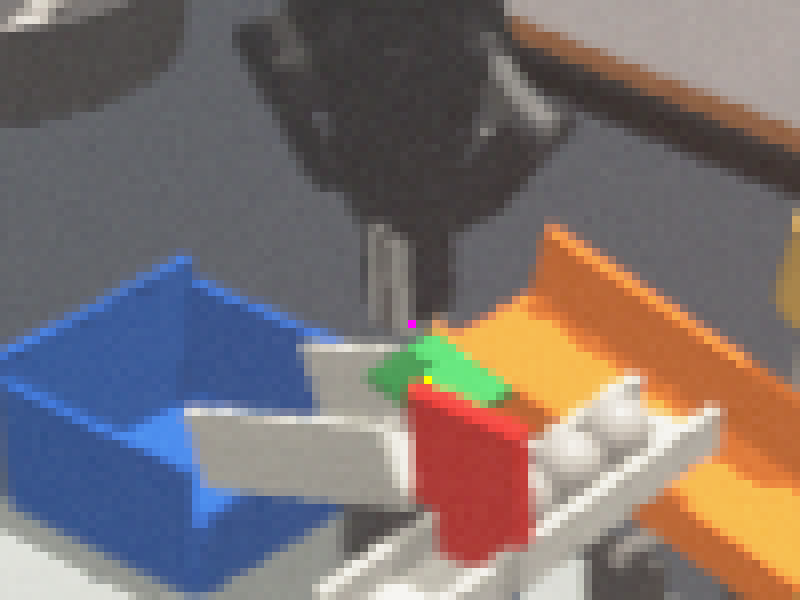

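View pics/t_scene.png

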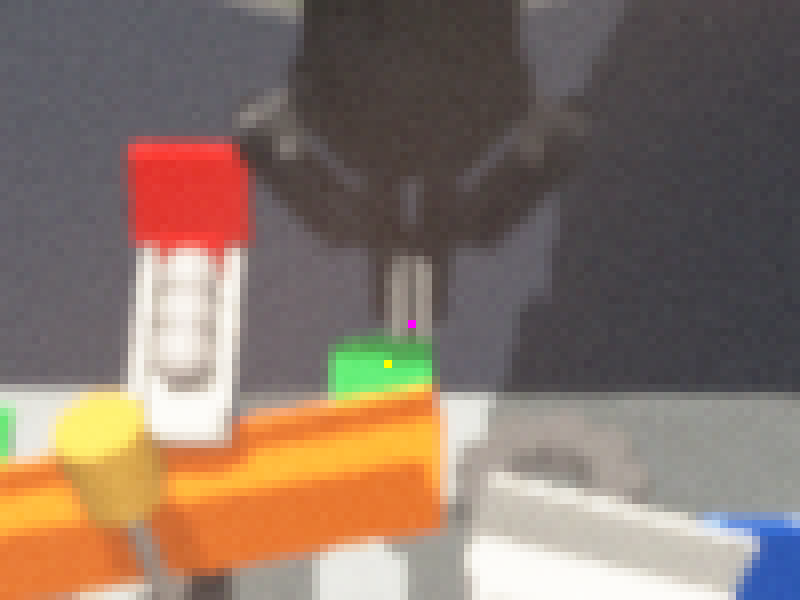

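Projected tip and picture agree: the tip is over the pad, about 8 mm outboard of its centre. I shift 4 mm inward and press slowly.

```bash
python3 -m handwheel '[{"offset":[0,-4,3],"rot":[0,0,0],"claw":-1},{"offset":[0,0,5],"rot":[0,0,0],"claw":-1},{"offset":[0,0,5],"rot":[0,0,0],"claw":-1},{"offset":[0,0,5],"rot":[0,0,0],"claw":-1},{"offset":[0,0,5],"rot":[0,0,0],"claw":-1},{"offset":[0,0,5],"rot":[0,0,0],"claw":-1},{"offset":[0,0,5],"rot":[0,0,0],"claw":-1},{"offset":[0,0,5],"rot":[0,0,0],"claw":-1},{"offset":[0,0,5],"rot":[0,0,0],"claw":-1},{"offset":[0,0,4],"rot":[0,0,0],"claw":-1},{"offset":[0,0,0],"rot":[0,0,0],"claw":-1},{"offset":[0,0,0],"rot":[0,0,0],"claw":-1}]'
python3 - <<'E'
from h import *
f=save('side3','side'); g=save('scene3','scene')
a=f['color'][160:310,240:440]; b=g['color'][170:290,240:400]
cv2.imwrite('pics/s3.png',np.hstack([cv2.resize(a,(400,300)),cv2.resize(b,(400,300))])[:,:,::-1])
print(status.observe()['position'],status.observe()['force'])
E
```

```text
clock: 7.4
position: [0.5474, 0.0435, 0.1313]
tool_rot: [-3.142, -0.0, -3.081]
force: [0.3, 0.2, 0.8]
grip_width: -0.0003
[0.54751189 0.04355924 0.13149519] [0.17380645 0.7529809  0.91489229]
```

View pics/s3.png

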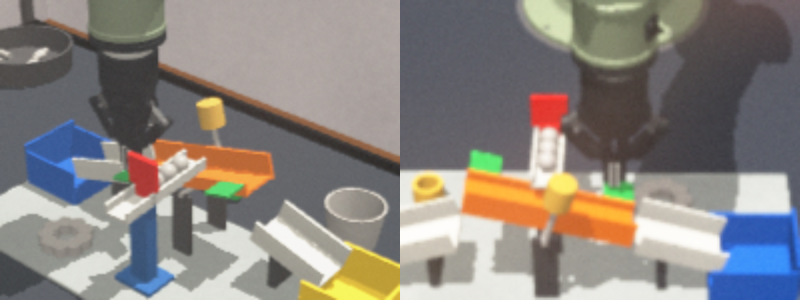

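The gate now leans left: in the right panel its right pad is up at (487,160) and its blue end is down. All the balls are still in the channel. I lift and move behind the tab.

```bash
python3 -m handwheel '[{"offset":[0,0,-15],"rot":[0,0,0],"claw":-1},{"offset":[0,0,-26],"rot":[0,0,0],"claw":-1},{"offset":[0,0,-26],"rot":[0,0,0],"claw":-1},{"offset":[0,0,-26],"rot":[0,0,0],"claw":-1},{"offset":[0,0,-26],"rot":[0,0,0],"claw":-1},{"offset":[20,-15,0],"rot":[0,0,0],"claw":-1},{"offset":[20,-15,0],"rot":[0,0,0],"claw":-1},{"offset":[20,-15,0],"rot":[0,0,0],"claw":-1},{"offset":[20,-15,0],"rot":[0,0,0],"claw":-1},{"offset":[18,-16,0],"rot":[0,0,0],"claw":-1},{"offset":[0,0,0],"rot":[0,0,0],"claw":-1},{"offset":[0,0,0],"rot":[0,0,0],"claw":-1}]'
python3 - <<'E'
from h import *
f=save('side4','side'); g=save('scene4','scene')
a=f['color'][160:310,240:440]; b=g['color'][150:270,240:400]
cv2.imwrite('pics/s4.png',np.hstack([cv2.resize(a,(400,300)),cv2.resize(b,(400,300))])[:,:,::-1])
for c,F in(('scene',g),('side',f)):
    for t in ['left_pad','right_pad','tab_back']:
        for m in imaging.mark_of(t,c)[:1]: print(c,t,round(m['conf'],2),np.round(deproj(F,m['uv']),3))
    R=imaging.regions_of('slide',c)
    if R:
        v,u=np.nonzero(R[0]['region']&(F['range_z']>0)); P=np.array([deproj(F,(a,b),F['range_z'][b,a]) for a,b in zip(u,v)]); P=P[P[:,2]>.165]; print(np.percentile(P,[3,50,97],axis=0).round(3).tolist())
print(status.observe()['position'],status.observe()['force'])
E
```

```text
clock: 8.7
position: [0.4544, -0.0383, 0.2507]
tool_rot: [3.141, 0.001, -3.081]
force: [-0.4, 0.5, 0.6]
grip_width: 0.0002
scene left_pad 0.73 [0.534 0.062 0.099]
scene right_pad 0.66 [ 0.557 -0.03   0.159]
scene tab_back 0.73 [ 0.49  -0.051  0.18 ]
[[0.482, -0.056, 0.166], [0.49, -0.036, 0.178], [0.496, -0.016, 0.192]]
side left_pad 0.64 [ 0.486 -0.017  0.162]
side right_pad 0.88 [ 0.561 -0.089  0.138]
[[0.482, -0.061, 0.167], [0.484, -0.043, 0.179], [0.488, -0.02, 0.19]]
[ 0.45423757 -0.03817455  0.25023256] [ 0.14777034  0.4009689  -0.8475309 ]
```

View pics/s4.png

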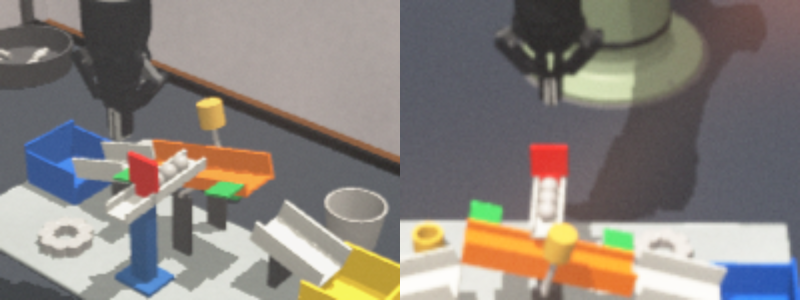

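Descend behind the tab, which has its back face at about x=0.483 with an 18 mm gap.

```bash
python3 -m handwheel '[{"offset":[0,0,16],"rot":[0,0,0],"claw":-1},{"offset":[0,0,16],"rot":[0,0,0],"claw":-1},{"offset":[0,0,16],"rot":[0,0,0],"claw":-1},{"offset":[0,0,15],"rot":[0,0,0],"claw":-1},{"offset":[-5,0,0],"rot":[0,0,0],"claw":-1},{"offset":[-4,0,0],"rot":[0,0,0],"claw":-1},{"offset":[0,0,0],"rot":[0,0,0],"claw":-1},{"offset":[0,0,0],"rot":[0,0,0],"claw":-1}]'
python3 - <<'E'
from h import *
f=save('side5','side'); g=save('scene5','scene')
a=f['color'][200:275,265:365]; b=g['color'][180:255,250:350]
cv2.imwrite('pics/s5.png',np.hstack([cv2.resize(a,(400,300)),cv2.resize(b,(400,300))])[:,:,::-1])
print(status.observe()['position'],status.observe()['force'])
E
```

```text
clock: 10.0
position: [0.4635, -0.0378, 0.1879]
tool_rot: [-3.142, 0.001, -3.081]
force: [0.4, -0.4, -0.3]
grip_width: 0.0001
[ 0.46324139 -0.03775211  0.18772073] [ 0.14744127 -0.29897817 -0.29931449]
```

View pics/s5.png

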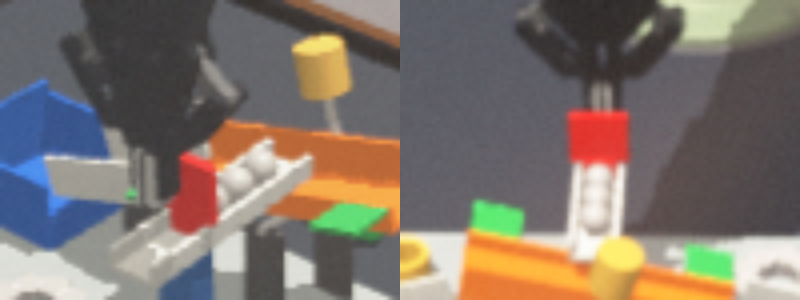

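The finger is centred behind the tab, with a gap of about 8 mm. I push slowly along station x, with the slight climb.

```bash
python3 -m handwheel '[{"offset":[-4,0,0],"rot":[0,0,0],"claw":-1},{"offset":[-5,0,0],"rot":[0,0,0],"claw":-1},{"offset":[-5,0,-0.3],"rot":[0,0,0],"claw":-1},{"offset":[-5,0,-0.3],"rot":[0,0,0],"claw":-1},{"offset":[-5,0,-0.3],"rot":[0,0,0],"claw":-1},{"offset":[-5,0,-0.3],"rot":[0,0,0],"claw":-1},{"offset":[-5,0,-0.3],"rot":[0,0,0],"claw":-1},{"offset":[-5,0,-0.3],"rot":[0,0,0],"claw":-1},{"offset":[-5,0,-0.3],"rot":[0,0,0],"claw":-1},{"offset":[0,0,0],"rot":[0,0,0],"claw":-1},{"offset":[0,0,0],"rot":[0,0,0],"claw":-1}]'
python3 - <<'E'
from h import *
f=save('side6','side'); g=save('scene6','scene')
a=f['color'][170:320,230:430]; b=g['color'][180:300,240:400]
cv2.imwrite('pics/s6.png',np.hstack([cv2.resize(a,(400,300)),cv2.resize(b,(400,300))])[:,:,::-1])
print(status.observe()['position'],status.observe()['force'])
E
```

```text
clock: 11.2
position: [0.5073, -0.035, 0.1894]
tool_rot: [-3.142, 0.0, -3.081]
force: [0.3, 1.7, 0.3]
grip_width: -0.0
[ 0.50711361 -0.03507166  0.18948969] [-0.58808278  0.43752013 -0.15771961]
```

View pics/s6.png

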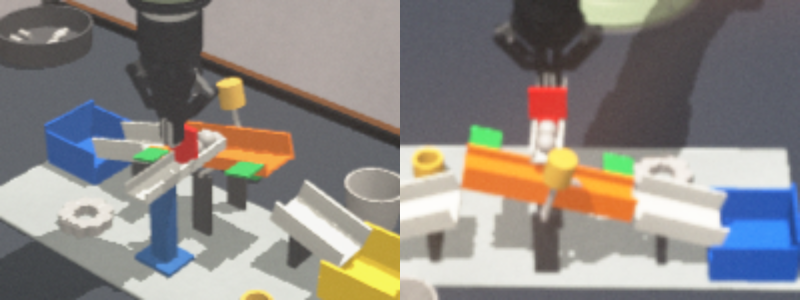

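The slide is at about 35 mm and the balls are at the lip. I continue.

```bash
python3 -m handwheel '[{"offset":[-4,0,-0.2],"rot":[0,0,0],"claw":-1},{"offset":[-4,0,-0.2],"rot":[0,0,0],"claw":-1},{"offset":[-4,0,-0.2],"rot":[0,0,0],"claw":-1},{"offset":[-4,0,-0.2],"rot":[0,0,0],"claw":-1},{"offset":[-4,0,-0.2],"rot":[0,0,0],"claw":-1},{"offset":[-4,0,-0.2],"rot":[0,0,0],"claw":-1},{"offset":[-4,0,-0.2],"rot":[0,0,0],"claw":-1},{"offset":[-4,0,-0.2],"rot":[0,0,0],"claw":-1},{"offset":[-4,0,-0.2],"rot":[0,0,0],"claw":-1},{"offset":[0,0,0],"rot":[0,0,0],"claw":-1},{"offset":[0,0,0],"rot":[0,0,0],"claw":-1}]'
python3 - <<'E'
from h import *
f=save('side7','side'); g=save('scene7','scene')
a=f['color'][170:320,230:430]; b=g['color'][180:300,240:400]
cv2.imwrite('pics/s7.png',np.hstack([cv2.resize(a,(400,300)),cv2.resize(b,(400,300))])[:,:,::-1])
for c,F in(('scene',g),('side',f)):
    R=imaging.regions_of('slide',c)
    if R:
        v,u=np.nonzero(R[0]['region']&(F['range_z']>0)); P=np.array([deproj(F,(a,b),F['range_z'][b,a]) for a,b in zip(u,v)]); P=P[P[:,2]>.165]; print(np.percentile(P,[3,50,97],axis=0).round(3).tolist())
print(status.observe()['position'],status.observe()['force'])
E
```

```text
clock: 12.4
position: [0.5431, -0.0328, 0.1911]
tool_rot: [3.142, 0.0, -3.081]
force: [0.2, -0.8, 0.6]
grip_width: 0.0005
[[0.556, -0.053, 0.166], [0.562, -0.034, 0.181], [0.567, -0.013, 0.195]]
[[0.547, -0.057, 0.166], [0.557, -0.049, 0.18], [0.563, -0.038, 0.194]]
[ 0.54294089 -0.03286398  0.19123224] [ 0.5095001  -0.20544339 -0.13649074]
```

View pics/s7.png

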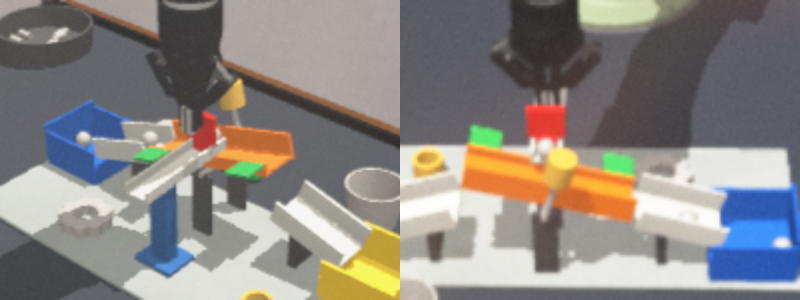

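One ball is in the blue tray, one is on the blue chute and the third is at the lip, with the slide at about 72 mm. I finish the stroke in small steps.

```bash
python3 -m handwheel '[{"offset":[-3,0,-0.2],"rot":[0,0,0],"claw":-1},{"offset":[-3,0,-0.2],"rot":[0,0,0],"claw":-1},{"offset":[-2,0,-0.1],"rot":[0,0,0],"claw":-1},{"offset":[-2,0,-0.1],"rot":[0,0,0],"claw":-1},{"offset":[-1,0,0],"rot":[0,0,0],"claw":-1},{"offset":[-1,0,0],"rot":[0,0,0],"claw":-1},{"offset":[0,0,0],"rot":[0,0,0],"claw":-1},{"offset":[0,0,0],"rot":[0,0,0],"claw":-1}]'
python3 - <<'E'
from h import *
f=save('side8','side'); g=save('scene8','scene')
a=f['color'][170:320,230:430]; b=g['color'][180:300,240:400]
cv2.imwrite('pics/s8.png',np.hstack([cv2.resize(a,(400,300)),cv2.resize(b,(400,300))])[:,:,::-1])
for c,F in(('scene',g),('side',f)):
    R=imaging.regions_of('slide',c)
    if R:
        v,u=np.nonzero(R[0]['region']&(F['range_z']>0)); P=np.array([deproj(F,(a,b),F['range_z'][b,a]) for a,b in zip(u,v)]); P=P[P[:,2]>.165]; print(np.percentile(P,[3,50,97],axis=0).round(3).tolist())
print(status.observe()['position'],status.observe()['force'])
E
```

```text
clock: 13.4
position: [0.5551, -0.0321, 0.1918]
tool_rot: [3.142, 0.0, -3.081]
force: [-0.3, -1.2, 0.1]
grip_width: -0.0002
[[0.565, -0.052, 0.166], [0.572, -0.032, 0.182], [0.579, -0.012, 0.197]]
[[0.54, 0.511, 0.165], [0.552, 0.523, 0.17], [0.562, 0.536, 0.172]]
[ 0.55500976 -0.03213276  0.19183116] [ 0.55171799 -0.58907398 -0.98756577]
```

View pics/s8.png

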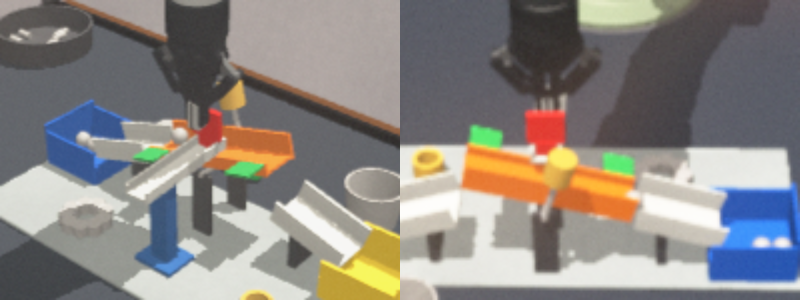

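Two balls are in the blue tray and the third is on the gate at (180,133) in the left panel. The slide is at about 82 mm. I push the last millimetres to the stop.

```bash
python3 -m handwheel '[{"offset":[-1,0,0],"rot":[0,0,0],"claw":-1},{"offset":[-1,0,0],"rot":[0,0,0],"claw":-1},{"offset":[-1,0,0],"rot":[0,0,0],"claw":-1},{"offset":[-0.5,0,0],"rot":[0,0,0],"claw":-1},{"offset":[0,0,0],"rot":[0,0,0],"claw":-1},{"offset":[0,0,0],"rot":[0,0,0],"claw":-1}]'
python3 - <<'E'
from h import *
f=save('side9','side'); g=save('scene9','scene')
a=f['color'][170:320,230:430]; b=g['color'][180:300,240:400]
cv2.imwrite('pics/s9.png',np.hstack([cv2.resize(a,(400,300)),cv2.resize(b,(400,300))])[:,:,::-1])
for c,F in(('scene',g),):
    R=imaging.regions_of('slide',c)
    if R:
        v,u=np.nonzero(R[0]['region']&(F['range_z']>0)); P=np.array([deproj(F,(a,b),F['range_z'][b,a]) for a,b in zip(u,v)]); P=P[P[:,2]>.165]; print(np.percentile(P,[3,50,97],axis=0).round(3).tolist())
print(status.observe()['position'],status.observe()['force'])
E
```

```text
clock: 14.2
position: [0.5585, -0.032, 0.1918]
tool_rot: [-3.142, 0.0, -3.081]
force: [-1.0, -0.2, -0.2]
grip_width: 0.0003
[[0.569, -0.052, 0.166], [0.577, -0.033, 0.181], [0.583, -0.015, 0.196]]
[ 0.55852837 -0.03191032  0.19181163] [ 0.55354118  0.23607446 -0.07501098]
```

View pics/s9.png

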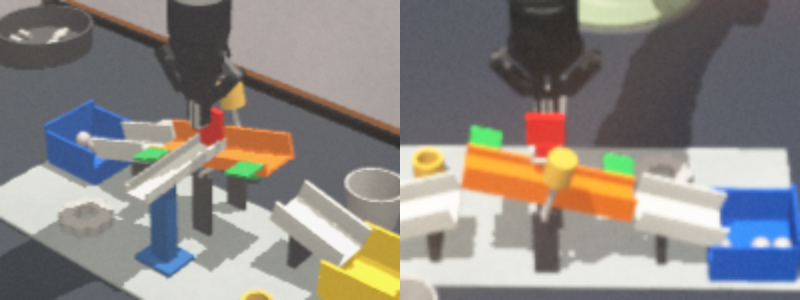

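```bash
python3 -m handwheel '[{"offset":[-0.5,0,0],"rot":[0,0,0],"claw":-1},{"offset":[-0.5,0,0],"rot":[0,0,0],"claw":-1},{"offset":[0,0,0],"rot":[0,0,0],"claw":-1}]'
python3 -m handwheel '[{"offset":[4,0,0],"rot":[0,0,0],"claw":-1},{"offset":[8,0,0],"rot":[0,0,0],"claw":-1},{"offset":[18,0,0],"rot":[0,0,0],"claw":-1},{"offset":[0,0,-25],"rot":[0,0,0],"claw":-1},{"offset":[0,0,-25],"rot":[0,0,0],"claw":-1},{"offset":[0,0,-25],"rot":[0,0,0],"claw":-1},{"offset":[25,0,0],"rot":[0,0,0],"claw":-1},{"offset":[25,0,0],"rot":[0,0,0],"claw":-1},{"offset":[0,0,0],"rot":[0,0,0],"claw":-1},{"offset":[0,0,0],"rot":[0,0,0],"claw":-1}]'
python3 - <<'E'
from h import *
f=save('side10','side'); g=save('scene10','scene')
a=f['color'][200:320,230:390]; b=g['color'][195:300,270:410]
cv2.imwrite('pics/s10.png',np.hstack([cv2.resize(a,(400,300)),cv2.resize(b,(400,300))])[:,:,::-1])
o=np.array([.5964,-.028]);c,s=np.cos(.061),np.sin(.061)
for cam,F in(('scene',g),('side',f)):
    for t in ['ball1','left_pad','right_pad']:
        for m in imaging.mark_of(t,cam)[:4]:
            p=deproj(F,m['uv']); d=p[:2]-o; print(cam,t,round(m['conf'],2),np.round(m['uv']),'station',np.round([c*d[0]+s*d[1],-s*d[0]+c*d[1],p[2]],3))
    R=imaging.regions_of('slide',cam)
    if R:
        v,u=np.nonzero(R[0]['region']&(F['range_z']>0)); P=np.array([deproj(F,(a,b),F['range_z'][b,a]) for a,b in zip(u,v)]); P=P[P[:,2]>.165]; print(np.percentile(P,[3,50,97],axis=0).round(3).tolist())
E
```

```text
clock: 14.65
position: [0.5594, -0.0319, 0.1918]
tool_rot: [3.142, -0.0, -3.081]
force: [-2.1, -0.1, 2.1]
grip_width: 0.0001
clock: 15.65
position: [0.4793, -0.0368, 0.2672]
tool_rot: [3.142, 0.001, -3.081]
force: [0.6, -0.2, 0.0]
grip_width: -0.0001
scene ball1 0.52 [392. 276.] station [0.017 0.271 0.035]
scene ball1 0.21 [242. 312.] station [ 0.181 -0.151  0.052]
scene left_pad 0.62 [325. 245.] station [-0.042  0.074  0.104]
scene left_pad 0.51 [339. 315.] station [ 0.138  0.117 -0.002]
scene left_pad 0.33 [241. 314.] station [ 0.179 -0.153  0.045]
scene right_pad 0.83 [272. 235.] station [-0.039 -0.079  0.145]
scene right_pad 0.62 [298. 243.] station [-0.01  -0.002  0.141]
[[0.571, -0.052, 0.167], [0.577, -0.032, 0.182], [0.583, -0.012, 0.197]]
side ball1 0.54 [271. 236.] station [0.017 0.276 0.037]
side left_pad 0.8 [302. 245.] station [-0.04   0.09   0.101]
side left_pad 0.72 [414. 282.] station [ 0.053 -0.204  0.064]
side right_pad 0.79 [352. 254.] station [-0.046 -0.08   0.145]
[[0.568, -0.055, 0.166], [0.571, -0.037, 0.181], [0.574, -0.019, 0.194]]
```

View pics/s10.png

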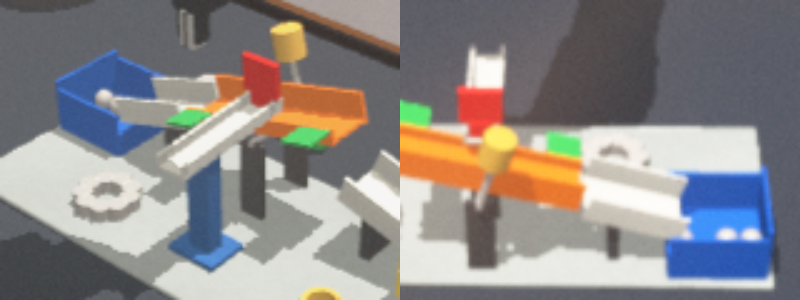

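Two balls are clear in the blue tray, at about (727,234) and (752,234) in the right panel. The third may be at the chute's outlet, around (688,236). I zoom in and use depth there.

```bash
python3 - <<'E'
from h import *
g=save('scene11','scene'); w=save('wrist11','wrist')
a=g['color'][255:297,350:406]; cv2.imwrite('pics/s11.png',cv2.resize(a,(800,600),interpolation=cv2.INTER_NEAREST)[:,:,::-1])
o=np.array([.5964,-.028]);c,s=np.cos(.061),np.sin(.061)
for v in range(272,282,2):
    for u in range(364,398,3):
        p=deproj(g,(u,v),g['range_z'][v,u]); d=p[:2]-o; print('%d,%d:%s'%(u,v,(np.round([c*d[0]+s*d[1],-s*d[0]+c*d[1],p[2]],3)*1000).astype(int)),end=' ')
    print()
E
```

```text
364,272:[ 35 187  70] 367,272:[ 34 196  69] 370,272:[ 35 205  70] 373,272:[-23 219  14] 376,272:[-26 229  12] 379,272:[-21 237  16] 382,272:[-23 246  15] 385,272:[-24 255  14] 388,272:[-29 265   9] 391,272:[-24 274  14] 394,272:[-26 283  12] 397,272:[  1 288  38] 
364,274:[ 33 188  60] 367,274:[ 35 197  61] 370,274:[ 34 205  60] 373,274:[-15 219  13] 376,274:[-13 228  15] 379,274:[-22 238   7] 382,274:[-16 246  13] 385,274:[  3 253  31] 388,274:[-20 264  10] 391,274:[-20 274  10] 394,274:[-14 282  15] 397,274:[  6 288  34] 
364,276:[ 37 188  55] 367,276:[ 36 197  54] 370,276:[ 15 207  34] 373,276:[ -5 218  15] 376,276:[ -7 227  13] 379,276:[ -7 236  13] 382,276:[ 13 243  33] 385,276:[ 15 252  35] 388,276:[ -5 263  15] 391,276:[ 20 269  39] 394,276:[ 15 278  35] 397,276:[ 11 287  32] 
364,278:[ 28 189  38] 367,278:[ 53 196  63] 370,278:[ 53 204  63] 373,278:[ 53 213  63] 376,278:[ 50 222  60] 379,278:[ 47 231  58] 382,278:[ 55 238  65] 385,278:[ 53 247  64] 388,278:[ 47 257  58] 391,278:[ 54 264  65] 394,278:[ 51 273  63] 397,278:[ 56 281  68] 
364,280:[ 31 189  33] 367,280:[ 50 196  52] 370,280:[ 55 204  57] 373,280:[ 54 213  57] 376,280:[ 59 221  61] 379,280:[ 53 230  56] 382,280:[ 55 239  57] 385,280:[ 51 248  54] 388,280:[ 50 257  53] 391,280:[ 51 265  54] 394,280:[ 58 273  61] 397,280:[ 53 282  56]
```

View pics/s11.png

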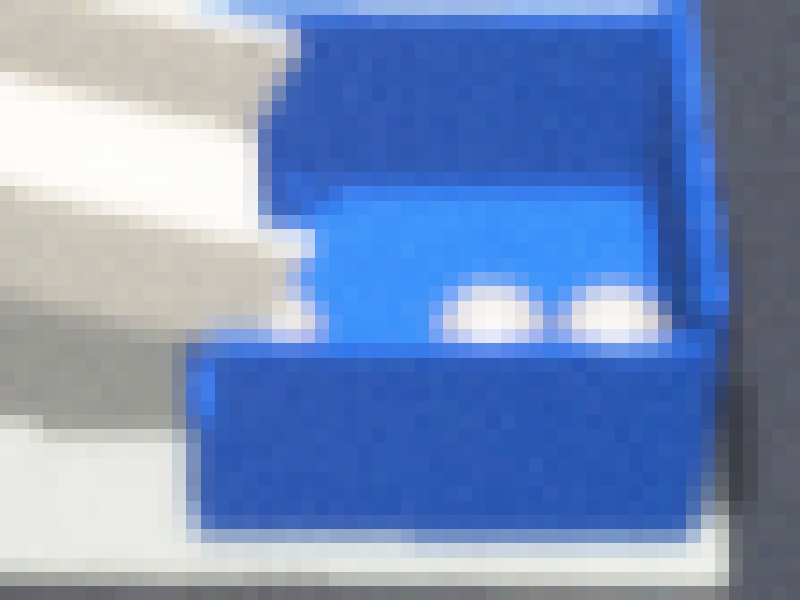

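View pics/wrist11.png

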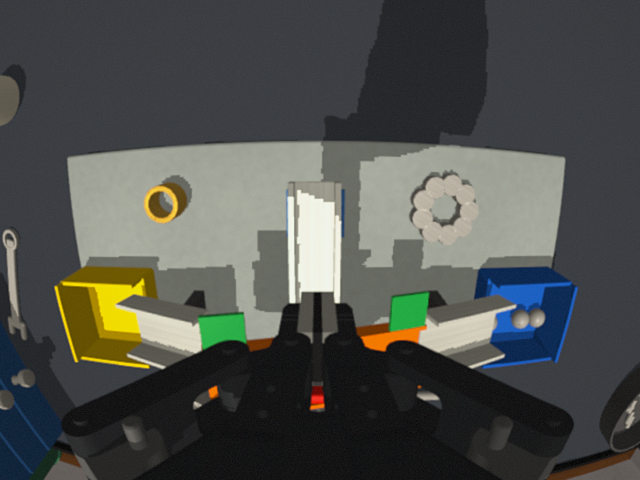

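The third ball shows at the tray's inner side at about station (15,207) mm with its top at 34 mm, half hidden by the chute end. I move sideways, high up, for a clear wrist view.

```bash
python3 -m handwheel '[{"offset":[0,25,-10],"rot":[0,0,0],"claw":-1},{"offset":[0,35,-10],"rot":[0,0,0],"claw":-1},{"offset":[0,35,-10],"rot":[0,0,0],"claw":-1},{"offset":[0,35,-10],"rot":[0,0,0],"claw":-1},{"offset":[0,35,-10],"rot":[0,0,0],"claw":-1},{"offset":[0,35,0],"rot":[0,0,0],"claw":-1},{"offset":[0,35,0],"rot":[0,0,0],"claw":-1},{"offset":[0,35,0],"rot":[0,0,0],"claw":-1},{"offset":[0,0,0],"rot":[0,0,0],"claw":-1},{"offset":[0,0,0],"rot":[0,0,0],"claw":-1}]'
python3 - <<'E'
from h import *
w=save('wrist12','wrist'); print(status.observe()['clock'],status.observe()['position'],status.observe()['force'])
f=imaging.grab_frame('side'); g=imaging.grab_frame('scene')
f0=cv2.imread('pics/side0.png')[:,:,::-1]; g0=cv2.imread('pics/scene0.png')[:,:,::-1]
for n,a,b in(('d_side',f0,f['color']),('d_scene',g0,g['color'])):
    cv2.imwrite('pics/%s.png'%n,cv2.absdiff(np.ascontiguousarray(a),b)[:,:,::-1])
g11=cv2.imread('pics/scene10.png')[:,:,::-1]; print('tray change',cv2.absdiff(np.ascontiguousarray(g11[262:279,364:398]),np.ascontiguousarray(g['color'][262:279,364:398])).max())
E
```

```text
clock: 17.25
position: [0.463, 0.2331, 0.3166]
tool_rot: [-3.141, -0.0, -3.079]
force: [1.0, -1.3, 0.1]
grip_width: -0.0002
17.3 [0.46327863 0.23225922 0.31668433] [ 0.47102303  0.47210839 -0.23192091]
tray change 8
```

View pics/wrist12.png

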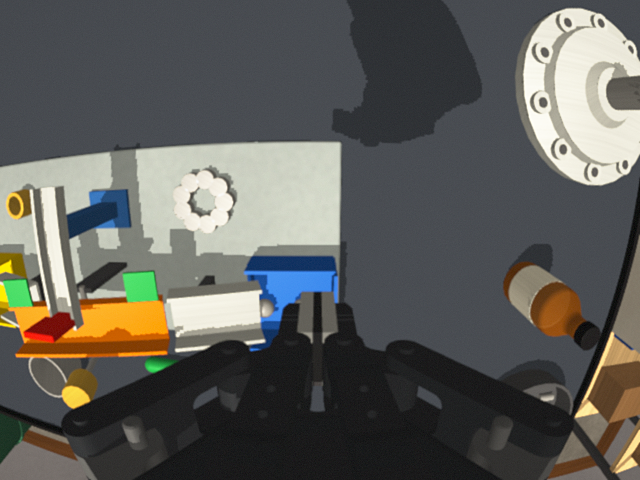

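View pics/d_side.png

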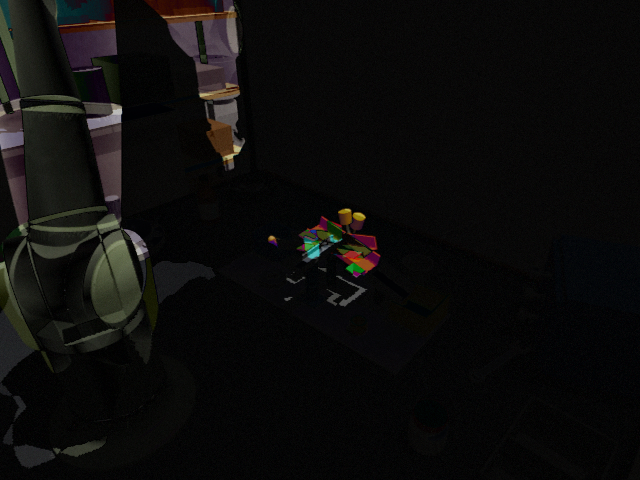

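View pics/d_scene.png

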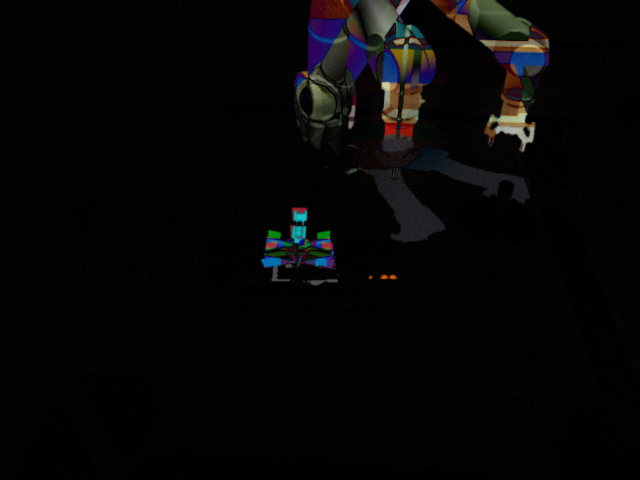

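The wrist view shows the third ball at (267,309), in the tray beside the chute outlet. The difference images show changes only at the gate, the slide, the three balls in the tray, the arm and shadows. The bystanders have not moved and the balls are still, so I hand in.

```bash
python3 -c "
from workcell import bot; print(bot.job_done())"
```

```text
the job is handed in; nothing more can be done
None
```

I pressed the gate's raised left pad down with the shut fingertips and it tipped over to lean left, with all three balls still in the channel. I then pushed the red slide forward to about 87 mm, which is its stop, backed off and handed in at about 17 s. `job_done()` reports no verdict.

**Gate:** the left pad now measures about 0.101–0.104 m high and the right pad about 0.145 m, so the gate leans to the blue side.

**Balls:** all three are in the blue tray. Two lie near its outer end and one beside the chute outlet, at about station (15, 207) mm with its top at about 34 mm. That third ball is partly hidden by the chute, so I placed it from scene-camera depth and a wrist picture. The tray picture did not change over the last 1.6 s or so.

**Forces:** end-of-move readings stayed under about 3 N. The force was only read at the end of each move, so a brief peak during a move would not show.

**Bystanders:** before/after pictures show no bystander moved.

**Disagreements:**
- The detection network reported only one ball in the tray at a time, plus low-confidence false hits, so the count of three comes from the pictures and depth.
- The two cameras differed by about 6 mm on the final slide-tab position. They differed by about the same amount at the start, so this does not affect the measured travel.

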